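# Point out a returned drawer knob and the carton it goes into

### The job

Start the recording at the returns desk by pressing the larger of the two push-buttons on the control box fully down with a fingertip and letting it come up again, leaving the smaller one alone. Then point down with the closed gripper at the drawer knob with the ball-shaped head, fingertips a few centimetres (about 3 cm) above its top for about two seconds, and then point down at the middle of the deep cardboard carton's opening, from a few centimetres above its rim, and finish still pointing there. Touch none of the knobs nor the carton or the tray, do not come down to point at the other two knobs or the shallow tray, and leave everything else standing where it is.

Things in the scene. Friction and masses are not known exactly. Their poses are not given: they have to be found in the camera images.
- console: grey control box fixed to the desk, 100 x 190 x 40 mm (x, y, z), origin under its centre; it carries two push-buttons in a line along its own y axis: the larger 45 mm from the centre towards its +y, the smaller 50 mm towards its -y, both with grey caps in black housings
- big_button_top (a point): centre of the top face of the larger button's cap (cap 42 mm across); moves down with the cap, which is pressed straight down
- big_button (a joint): travel of the larger button: 0 up, 0.006 m fully down; it springs back, 5 N holds it fully down
- small_button (a joint): travel of the smaller button (cap 20 mm across), not to be pressed: 0 up, 0.006 m fully down
- ball_knob_top (a point): top of the white ceramic drawer knob with the ball-shaped head (ball 50 mm across); it stands loose and upright on a round brass foot 44 mm across, this point is 65 mm above the desk, z axis up
- ball_knob: the same ball-headed knob, about 160 g; origin under the middle of its foot
- square_knob_top (a point): top of the knob with the square block head (44 x 44 mm), same ceramic, foot and height (65 mm): not to be pointed at
- square_knob: the square-headed knob; origin under the middle of its foot
- bar_knob_top (a point): top of the knob with the narrow oblong bar head (76 x 20 mm, long along its x), same ceramic, foot and height (65 mm): not to be pointed at
- bar_knob: the bar-headed knob; origin under the middle of its foot
- carton: deep open cardboard carton, 160 x 120 mm (its x, y), 90 mm high, walls 4 mm, fixed to the desk; origin under its centre
- carton_mouth (a point): centre of the deep carton's open top, level with its rim, 90 mm above the desk; axes as the carton's, z up
- tray: shallow open cardboard tray, 160 x 120 mm, only 25 mm high, fixed to the desk; origin under its centre; not to be pointed at
- tray_mouth (a point): centre of the shallow tray's open top, level with its rim, 25 mm above the desk
- mouse: black computer mouse, 100 x 60 x 34 mm, bystander
- tape_roll: roll of paper tape lying flat, 90 mm across, 45 mm high, bystander
- cutter: blue box cutter lying flat, 170 x 26 x 16 mm, bystander
- brass_ring: flat brass ring, 38 mm across, 6 mm high, among the knobs, bystander
- spray: white spray bottle, 72 mm across, 201 mm high, bystander
- mug: blue mug, 80 mm across, 90 mm high, bystander
- screwdriver: screwdriver lying flat beyond the work, bystander
Mind the look-alikes: they are no part of the job. What is shaped like the square_knob but blue is not meant.

How it is judged:
By the outcome, as a careful person would: the job done as asked, in the order asked, and still so for the second after the job is handed in, with the robot touching nothing.
It also fails if it takes over 48 s, if anything falls off the work surface, if the arm or the gripper's body presses on something with over 40 N, if the wrist force passes 120 N, or if a joint passes its speed limit or range.

### The arm

A 6-joint arm with a two-finger parallel gripper is mounted at the origin on the work surface. World frame = base frame: x ahead of the robot, y to its left, z up, the work surface at z = 0. Lengths are in mm, angles in degrees, forces in N, time in s.
With the tool pointing down it reaches from about 300 to 850 mm from the base axis. Payload 4.2 kg.
Tool frame: the origin (TCP) lies between the finger pads, 19 mm behind the fingertips; this is the grasp point; z points along the fingers, y is the line along which they close (so a half turn about z gives the same grasp; the last joint's range is limited). The gripper opens to 91 mm and grips with 3 to 60 N. Pads are 32 mm wide; open, the fingers measure 118 mm over their backs; the gripper's body (76 mm by 178 mm) begins 60 mm behind the grasp point.
Start: joints at [-76.891, 18.312, 89.639, -0, 72.044, -1.146], TCP at [141.591, -557.309, 232.776] pointing down, gripper open.
Joint ranges: [-177.97, 177.97], [-48.28, 115.42], [12.27, 149.76], [-77.06, 257.06], [2.81, 150.46], [-146.56, 146.56]. Speed limits (degrees/s): [147.25, 147.25, 180, 180, 180, 180].

### API

Orientations are given as [roll, pitch, yaw] about the fixed x, y, z axes, in that order (R = Rz(yaw) Ry(pitch) Rx(roll)).
In Python, from workcell import * gives the robot as it stands. The module is installed in compiled form; this text tells all that it offers.
- The arm moves only by the tool send_rows, never from a script. Its argument "deltas" is a list of rows, each a list of 2 entries, a list of its own where there are three numbers: the shift along the tool's x, y, z normalised to -1 to 1, where 1 is 0.5 m, then the turn, a rotation vector about the tool's x, y, z normalised to -1 to 1, where 1 is 0.5 rad. A call has 1 to 10 rows; each row shifts and turns the commanded pose from where the row before left it, along the tool's axes as they then stand; what a row does not reach is not made up. A row lasts 1/10 s, in which the tool goes at most 50 mm and 8.59 degrees, less where a joint would pass 70% of its speed; a pose out of reach is approached as far as the arm can. A call with a number of a shift or a turn outside -1 to 1 is refused whole. A call with a gripper value outside its range is refused whole. "grip" is the closure, from 0 (fully open) to 1 (shut), set as the call begins (left out, the last holds). The fingers move at their own pace and stop on an object; "grip_force" is the grip in N (left out, the last holds). Time passes only in rows, so rows that do not move let the fingers close. It gives the time, the measured TCP pose, the force, the opening and the grip force at its end, in the units of the state.
- state(): the state, without advancing time (a new reading comes with each control period).
- grab_frame(name): name is "scene" or "top" or "wrist"; returns the picture (420x560x3 uint8, red, green, blue); there is no depth.
- calibration(name): a dict with "mtx" (3x3 intrinsics, pixels), "R" (3x3) and "t" (3): a world point X has camera coordinates R X + t. Camera axes: x right, y down, z forward; pixel columns grow to the right and rows downward; lengths in mm; the calibration is good to about 2 mm. A picture is of the moment at which its call begins: read the wrist's pose just before it. calibration takes no time and is no camera call; for the wrist camera it gives the pose at the moment of the call.
- job_done(): hands the job in; it is judged then, once.
Trained networks look in the newest picture that a camera, given by its name, has taken for a name from the list of things; names that differ only in an ending like _2 or _b are one class to them, and where a whole thing is asked for, a point or a joint stands for the part that bears it (a point fixed in the world has none). Each returns a list of dicts, best first, with "p" (0 to 1); they miss things now and then, are a little off and sometimes report something else, mostly with a low value. They report only what shows in the picture. A call takes as long as a camera call. They do not tell look-alikes from the thing itself.
- trace(camera, label): "pixels" (420x560 bool, what is visible of it) and "bbox" ([left, top, width, height] in pixels, round what is visible of it).
The state is a dict: "time_s": time; "qpos": joint angles; "qvel": joint speeds; "effort": joint torques, N m; "ee_pos": TCP position; "ee_rot": TCP orientation; "force": force on the tool from outside, world axes, zero at the start; "torque": the same for the moment, N m; "gripper_width": finger opening in mm; "gripper_force": force on a finger pad.
Only numpy, scipy, OpenCV 4.12 (cv2) and the standard library are available. Lean on these libraries where they do the work, as an engineer would, in place of code of your own. Each camera call takes 0.05 s, during which the arm holds its last target. There are 200 camera calls.

## Working session

There is one attempt and no reset: what is moved stays moved. The work goes in short steps, Python scripts to look and compute and a tool call to move; the robot and the scene stay as the last step left them, time stands still between calls to the robot, and variables do not carry over. Pictures are saved under pics/ and viewed, at most 10 in all, crops included, and the job is handed in when it is done.

Besides the shell and the picture viewer there is one more tool, called as a command line: name --argument value ..., lists and objects as JSON in quotes. send_rows: Moves the arm, as the interface text tells. Scaled input: -1 to 1 covers 0.5 m each way for a shift and 0.5 rad each way for a turn. Its arguments: {"type":"object","properties":{"deltas":{"type":"array","items":{"type":"array"}},"grip":{"type":"number"},"grip_force":{"type":"number"}},"required":["deltas"]}

```bash
mkdir -p pics; cat > h.py <<'E'
from workcell import *
import numpy as np, cv2
def ray(cam,u,v,z):
    c=calibration(cam);K,R,t=map(np.array,(c["mtx"],c["R"],c["t"]))
    d=R.T@np.linalg.inv(K)@np.array([u,v,1.]);o=-R.T@t.ravel()
    return o+d*(z-o[2])/d[2]
def save(cam,name):
    f=grab_frame(cam);cv2.imwrite(f"pics/{name}.png",cv2.cvtColor(f,cv2.COLOR_RGB2BGR));return f
E
python3 - <<'E'
from h import *
s=state();print(s["ee_pos"],s["ee_rot"],s["time_s"])
a=save("top","top0");b=save("scene","scene0")
for cam in("top","scene"):
  for l in ["console","big_button","small_button","ball_knob","square_knob","bar_knob","carton","tray"]:
    for d in trace(cam,l)[:3]:
        m=d["pixels"];v,u=np.nonzero(m);
        if len(u):print(cam,l,round(d["p"],2),d["bbox"],u.mean().round(1),v.mean().round(1),ray(cam,u.mean(),v.mean(),40).round())
E
```

```text
[ 141.48649473 -556.82994392  231.91913299] [-1.79897790e+02 -1.87397384e-03  1.42545181e+01] 0.0
top console 0.62 [368.3, 218.9, 87.4, 49.1] 411.3 242.5 [ 492. -282.   40.]
top console 0.36 [105.0, 154.3, 45.2, 40.9] 127.4 174.7 [655. 420.  40.]
top big_button 0.77 [388.3, 232.8, 21.0, 17.3] 396.5 241.7 [ 493. -246.   40.]
top big_button 0.22 [428.7, 236.2, 13.2, 8.2] 435.4 239.0 [ 501. -341.   40.]
top small_button 0.6 [341.7, 94.7, 14.1, 59.6] 347.7 115.6 [ 817. -132.   40.]
top small_button 0.37 [429.6, 234.1, 8.4, 9.9] 435.5 239.2 [ 501. -341.   40.]
top ball_knob 0.89 [338.1, 243.3, 20.8, 17.5] 345.7 251.9 [ 467. -122.   40.]
top ball_knob 0.45 [308.5, 195.7, 16.3, 26.1] 316.9 206.6 [579. -52.  40.]
top square_knob 0.92 [297.4, 98.7, 19.8, 29.0] 308.2 112.5 [825. -30.  40.]
top square_knob 0.91 [325.8, 278.5, 22.1, 24.8] 337.2 290.6 [ 374. -100.   40.]
top square_knob 0.76 [308.7, 198.2, 17.6, 24.0] 317.0 206.7 [578. -52.  40.]
top bar_knob 0.74 [258.0, 227.4, 13.4, 32.4] 264.6 243.9 [485.  75.  40.]
top carton 0.94 [136.6, 217.4, 69.3, 79.0] 170.8 258.6 [447. 300.  40.]
top tray 0.96 [226.8, 131.4, 49.0, 66.0] 249.4 164.7 [684. 117.  40.]
scene console 0.58 [166.9, 202.6, 62.4, 28.8] 198.3 218.9 [ 524. -279.   40.]
scene big_button 0.55 [206.9, 205.4, 13.1, 7.5] 211.6 208.7 [ 461. -247.   40.]
scene ball_knob 0.7 [240.8, 204.4, 18.5, 21.4] 249.3 213.1 [ 484. -121.   40.]
scene square_knob 0.93 [259.6, 268.3, 19.7, 32.2] 269.5 283.9 [831. -31.  40.]
scene square_knob 0.88 [259.6, 216.1, 18.0, 27.1] 269.0 231.1 [584. -50.  40.]
scene square_knob 0.74 [249.6, 186.7, 24.1, 22.2] 259.1 196.5 [377. -98.  40.]
scene bar_knob 0.47 [305.1, 202.4, 11.2, 28.8] 310.3 217.5 [503.  77.  40.]
scene carton 0.71 [355.2, 182.4, 53.4, 54.3] 378.6 208.4 [440. 300.  40.]
scene tray 0.59 [303.3, 242.9, 44.1, 36.8] 324.3 262.1 [732. 116.  40.]
```

View pics/top0.png

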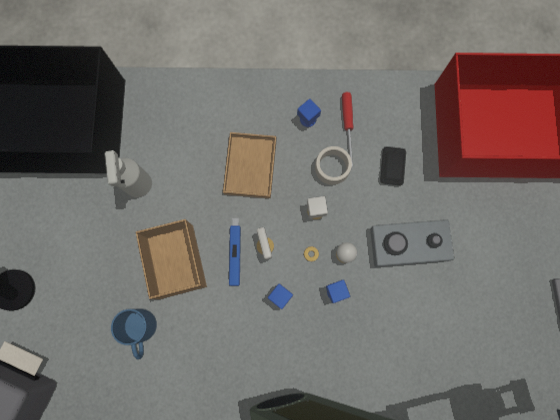

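View pics/scene0.png

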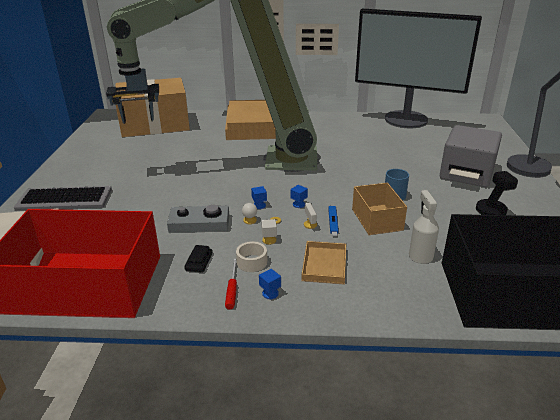

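The larger button is at top (396,242) and the smaller at (435,240). The knobs are the white ball at (346,253), the white square at (317,206) and the white bar at (264,243). The blue look-alikes are at (338,291), (280,296) and (308,112). The deep carton is at (171,259) and the shallow tray at (249,165). I'll move the wrist camera closer with the gripper closed.

send_rows --deltas '[[[0.075,-0.051,-0.014],[0,0,0]],[[0.075,-0.051,-0.014],[0,0,0]],[[0.075,-0.051,-0.014],[0,0,0]],[[0.075,-0.051,-0.014],[0,0,0]],[[0.075,-0.051,-0.014],[0,0,0]],[[0.075,-0.051,-0.014],[0,0,0]],[[0.075,-0.051,-0.014],[0,0,0]],[[0.075,-0.051,-0.014],[0,0,0]],[[0.075,-0.051,-0.014],[0,0,0]],[[0.06,-0.04,-0.014],[0,0,0]]]' --grip 1 --grip_force 20

```text
time_s: 1.9
ee_pos: [437.6, -222.9, 303.3]
ee_rot: [180.0, -0.0, 14.3]
force: [-0.2, -1.0, 0.3]
gripper_width: 14.3
gripper_force: 0.0
```

send_rows --deltas '[[[0,0,0],[0,0,0]],[[0,0,0],[0,0,0]],[[0,0,0],[0,0,0]]]'

```text
time_s: 2.2
ee_pos: [435.6, -225.5, 302.5]
ee_rot: [-180.0, 0.1, 14.2]
force: [-0.6, -0.1, -0.1]
gripper_width: 0.3
gripper_force: 0.0
```

```bash
python3 - <<'E'
from h import *
s=state();print(s["ee_pos"],s["ee_rot"],s["time_s"],s["gripper_width"],s["force"])
f=save("wrist","w0")
for l in ["console","big_button","small_button","ball_knob","square_knob","bar_knob"]:
    for d in trace("wrist",l)[:3]:
        m=d["pixels"];v,u=np.nonzero(m);b=d["bbox"];
        if len(u):print(l,round(d["p"],2),b,u.mean().round(1),v.mean().round(1),ray("wrist",u.mean(),v.mean(),40).round(1),ray("wrist",u.mean(),v.mean(),60).round(1))
# top crop enlarged
t=grab_frame("top")[190:310,250:460];cv2.imwrite("pics/crop.png",cv2.cvtColor(cv2.resize(t,None,fx=3.5,fy=3.5,interpolation=cv2.INTER_CUBIC),cv2.COLOR_RGB2BGR))
E
```

```text
[ 435.62316575 -225.52078496  302.45898114] [-1.79996861e+02  5.43674731e-02  1.42137275e+01] 2.2 0.3110446397157282 [-0.64816101 -0.07157955 -0.05812517]
console 0.66 [252.8, 90.2, 165.7, 101.0] 333.3 139.3 [ 496.  -283.3   40. ] [ 496.6 -279.6   60. ]
big_button 0.67 [284.3, 121.7, 31.8, 33.3] 300.1 136.3 [ 489.5 -242.2   40. ] [ 490.4 -240.5   60. ]
small_button 0.8 [372.3, 142.3, 13.8, 18.4] 377.2 149.2 [ 498.  -340.4   40. ] [ 498.5 -334.    60. ]
ball_knob 0.65 [180.8, 112.3, 41.2, 40.4] 202.4 129.2 [ 468.3 -122.5   40. ] [ 470.3 -126.5   60. ]
ball_knob 0.28 [127.4, 97.8, 33.8, 27.4] 145.1 112.0 [471.3 -50.9  40. ] [473.1 -58.4  60. ]
square_knob 0.84 [129.9, 0.0, 57.6, 45.8] 157.7 20.5 [574.9 -50.3  40. ] [571.7 -57.8  60. ]
square_knob 0.83 [27.1, 154.1, 71.5, 52.2] 64.0 179.9 [361.8  38.6  40. ] [368.8  26.7  60. ]
square_knob 0.59 [145.0, 176.0, 50.1, 44.9] 170.3 196.8 [373.3 -97.9  40. ] [ 379.8 -103.2   60. ]
bar_knob 0.73 [9.5, 32.5, 67.3, 72.6] 40.7 70.3 [488.3  75.9  40. ] [489.3  62.3  60. ]
```

View pics/w0.png

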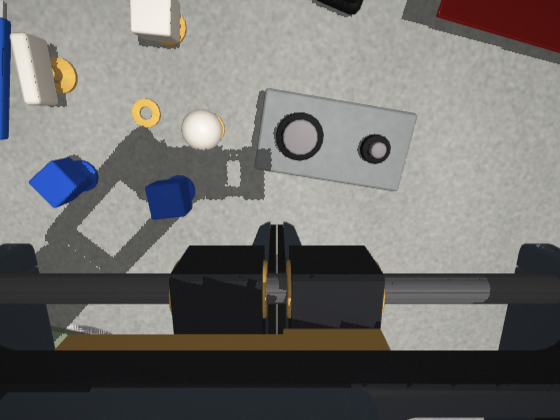

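The wrist view shows the larger button at (300,136), the smaller at (377,149), and the white ball at (202,130). The white square is at (157,20), the bar at (40,70), and the blue blocks at (64,180) and (170,197). Spacing between the buttons (95 mm) puts the cap tops at about z = 57. I'll go down above the larger one and re-measure.

send_rows --deltas '[[[0.0246,0.0142,0.076],[0,0,0]],[[0.0246,0.0142,0.076],[0,0,0]],[[0.0246,0.0142,0.076],[0,0,0]],[[0.0246,0.0142,0.076],[0,0,0]],[[0,0,0],[0,0,0]],[[0,0,0],[0,0,0]]]'

```text
time_s: 3.2
ee_pos: [490.8, -240.5, 150.8]
ee_rot: [-180.0, 0.1, 14.3]
force: [0.3, -1.2, 0.4]
gripper_width: 0.2
gripper_force: 0.0
```

```bash
python3 - <<'E'
from h import *
s=state();print(s["ee_pos"],s["ee_rot"],s["time_s"],s["force"])
f=save("wrist","w1")
for l in ["big_button","small_button"]:
    for d in trace("wrist",l)[:2]:
        m=d["pixels"];v,u=np.nonzero(m);b=d["bbox"]
        if len(u):print(l,round(d["p"],2),b,[ray("wrist",u.mean(),v.mean(),z).round(1) for z in(50,55,60)])
E
```

```text
[ 490.82200854 -240.46452903  150.82751903] [-1.79954963e+02  6.26086224e-02  1.42520711e+01] 3.2 [ 0.31955013 -1.16689073  0.40417297]
big_button 0.71 [249.3, 188.6, 55.3, 43.9] [array([ 493.4, -240.1,   50. ]), array([ 494.8, -239.7,   55. ]), array([ 496.2, -239.4,   60. ])]
small_button 0.95 [382.0, 219.6, 26.1, 27.5] [array([ 497.3, -340. ,   50. ]), array([ 498.6, -337.6,   55. ]), array([ 499.9, -335.3,   60. ])]
```

View pics/w1.png

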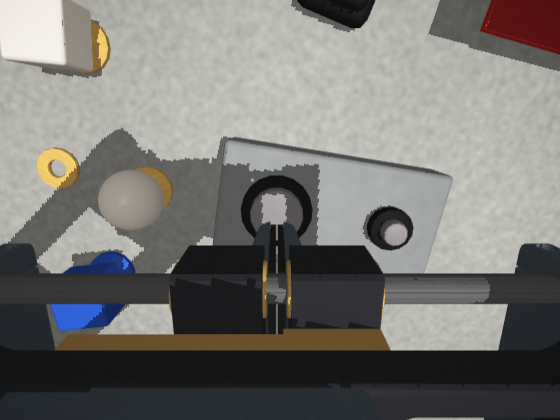

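The wrist view shows the larger cap centred at about (276,215), with the fingers right in front of it. The smaller button at (395,233) is clear. I'll descend carefully.

send_rows --deltas '[[[0,0,0.066],[0,0,0]],[[0,0,0.066],[0,0,0]],[[0,0,0],[0,0,0]],[[0,0,0],[0,0,0]]]'

```text
time_s: 3.75
ee_pos: [491.6, -240.8, 86.4]
ee_rot: [179.9, -0.1, 14.2]
force: [0.3, 0.2, 0.2]
gripper_width: 0.5
gripper_force: 0.0
```

send_rows --deltas '[[[0,0,0.006],[0,0,0]],[[0,0,0.006],[0,0,0]],[[0,0,0],[0,0,0]],[[0,0,0],[0,0,0]]]'

```text
time_s: 4.15
ee_pos: [492.1, -241.0, 79.8]
ee_rot: [179.9, -0.1, 14.3]
force: [1.5, -0.3, 1.7]
gripper_width: 0.3
gripper_force: 1.0
```

send_rows --deltas '[[[0,0,0.006],[0,0,0]],[[0,0,0],[0,0,0]],[[0,0,0],[0,0,0]]]'

```text
time_s: 4.45
ee_pos: [492.0, -240.9, 76.3]
ee_rot: [179.9, -0.1, 14.3]
force: [3.4, -0.8, 4.3]
gripper_width: 0.4
gripper_force: 2.0
```

send_rows --deltas '[[[0,0,0.004],[0,0,0]],[[0,0,0],[0,0,0]],[[0,0,0],[0,0,0]]]'

```text
time_s: 4.75
ee_pos: [492.0, -240.9, 75.0]
ee_rot: [179.9, -0.1, 14.3]
force: [1.5, -0.4, 9.8]
gripper_width: 0.5
gripper_force: 5.1
```

send_rows --deltas '[[[0,0,0.004],[0,0,0]],[[0,0,0],[0,0,0]],[[0,0,0],[0,0,0]]]'

```text
time_s: 5.05
ee_pos: [492.0, -241.0, 74.8]
ee_rot: [179.9, -0.2, 14.3]
force: [-1.4, 0.9, 21.2]
gripper_width: 0.4
gripper_force: 11.0
```

send_rows --deltas '[[[0,0,-0.03],[0,0,0]],[[0,0,-0.075],[0,0,0]],[[0,0,-0.075],[0,0,0]],[[0.0042,-0.08,0],[0,0,0]],[[0.0042,-0.08,0],[0,0,0]],[[0.0042,-0.08,0],[0,0,0]],[[0,0,0],[0,0,0]],[[0,0,0],[0,0,0]],[[0,0,0],[0,0,0]]]'

```text
time_s: 5.95
ee_pos: [467.4, -123.1, 161.3]
ee_rot: [-180.0, 0.1, 14.2]
force: [0.3, 0.8, -0.1]
gripper_width: 0.7
gripper_force: 0.0
```

```bash
python3 - <<'E'
from h import *
s=state();print(s["ee_pos"],s["ee_rot"],s["time_s"],s["force"])
f=save("wrist","w2")
for cam in("wrist","top"):
  grab_frame(cam)
  for l in ["ball_knob","big_button"]:
    for d in trace(cam,l)[:2]:
        b=d["bbox"];print(cam,l,round(d["p"],2),b,ray(cam,b[0]+b[2]/2,b[1]+b[3]/2,40).round(1))
E
```

```text
[ 467.35123098 -123.07280245  161.28669144] [-1.79983926e+02  7.27856670e-02  1.42351377e+01] 5.95 [ 0.33898537  0.791849   -0.08069961]
wrist ball_knob 0.71 [246.8, 170.5, 58.4, 58.6] [ 470.7 -121.9   40. ]
wrist big_button 0.95 [394.6, 192.5, 53.5, 50.0] [ 486.6 -249.5   40. ]
```

View pics/w2.png

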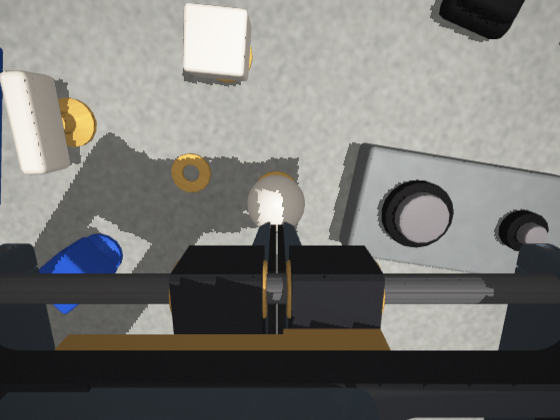

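The white ball at (276,200) is straight ahead of the closed fingers, and the larger button at (424,217) has come back up. Now I'll lower to about 30 mm above the ball and hold.

send_rows --deltas '[[[0.002,0,0.047],[0,0,0]],[[0.002,0,0.047],[0,0,0]],[[0,0,0],[0,0,0]],[[0,0,0],[0,0,0]],[[0,0,0],[0,0,0]],[[0,0,0],[0,0,0]],[[0,0,0],[0,0,0]],[[0,0,0],[0,0,0]],[[0,0,0],[0,0,0]],[[0,0,0],[0,0,0]]]'

```text
time_s: 7.3
ee_pos: [469.5, -122.1, 114.9]
ee_rot: [180.0, -0.0, 14.3]
force: [0.3, 0.0, 0.1]
gripper_width: 0.4
gripper_force: 0.0
```

send_rows --deltas '[[[0,0,0],[0,0,0]],[[0,0,0],[0,0,0]],[[0,0,0],[0,0,0]],[[0,0,0],[0,0,0]],[[0,0,0],[0,0,0]],[[0,0,0],[0,0,0]],[[0,0,0],[0,0,0]],[[0,0,0],[0,0,0]],[[0,0,0],[0,0,0]],[[0,0,0],[0,0,0]]]'

```text
time_s: 8.3
ee_pos: [469.5, -122.1, 114.7]
ee_rot: [180.0, 0.0, 14.3]
force: [0.5, 0.2, -0.6]
gripper_width: 0.3
gripper_force: 0.0
```

send_rows --deltas '[[[0,0,0],[0,0,0]],[[0,0,0],[0,0,0]],[[0,0,0],[0,0,0]],[[0,0,0],[0,0,0]],[[0,0,0],[0,0,0]]]'

```text
time_s: 8.8
ee_pos: [469.5, -122.1, 114.8]
ee_rot: [180.0, 0.0, 14.3]
force: [0.6, -0.4, -1.0]
gripper_width: 0.3
gripper_force: 0.0
```

send_rows --deltas '[[[0,0,-0.0825],[0,0,0]],[[0,0,-0.0825],[0,0,0]],[[0,0,-0.0825],[0,0,0]],[[0,0,-0.0825],[0,0,0]]]'

```text
time_s: 9.2
ee_pos: [469.2, -122.0, 281.4]
ee_rot: [180.0, -0.0, 14.3]
force: [1.4, -0.8, -0.4]
gripper_width: 0.7
gripper_force: 0.0
```

send_rows --deltas '[[[0.001,-0.0942,0],[0,0,0]],[[0.001,-0.0942,0],[0,0,0]],[[0.001,-0.0942,0],[0,0,0]],[[0.001,-0.0942,0],[0,0,0]],[[0.001,-0.0942,0],[0,0,0]],[[0.001,-0.0942,0],[0,0,0]],[[0.001,-0.0942,0],[0,0,0]],[[0.001,-0.0942,0],[0,0,0]],[[0.001,-0.0942,0],[0,0,0]]]'

```text
time_s: 10.1
ee_pos: [368.6, 291.6, 279.9]
ee_rot: [180.0, -0.0, 14.3]
force: [2.0, 0.0, -0.9]
gripper_width: 0.4
gripper_force: 0.0
```

send_rows --deltas '[[[0,0,0],[0,0,0]],[[0,0,0],[0,0,0]],[[0,0,0],[0,0,0]]]'

```text
time_s: 10.4
ee_pos: [369.6, 289.0, 279.6]
ee_rot: [180.0, 0.0, 14.2]
force: [-0.2, 0.1, -0.1]
gripper_width: 0.7
gripper_force: 0.0
```

```bash
python3 - <<'E'
from h import *
s=state();print(s["ee_pos"],s["ee_rot"],s["time_s"],s["force"])
f=save("wrist","w3")
for l in ["carton","tray"]:
    for d in trace("wrist",l)[:2]:
        m=d["pixels"].astype(np.uint8);b=d["bbox"];c=max(cv2.findContours(m,0,2)[0],key=cv2.contourArea)
        q=cv2.approxPolyDP(cv2.convexHull(c),8,True)[:,0]
        print(l,round(d["p"],2),b,[(p.tolist(),ray("wrist",*p,90).round().tolist()[:2]) for p in q])
E
```

```text
[369.57135957 289.00636991 279.59142778] [1.79953012e+02 1.85953243e-02 1.42185819e+01] 10.4 [-0.15626377  0.12437343 -0.06420748]
carton 0.9 [218.3, 24.3, 132.0, 170.4] [([347, 25], [537.0, 263.0]), ([341, 188], [386.0, 222.0]), ([231, 191], [353.0, 335.0]), ([222, 29], [505.0, 376.0])]
carton 0.33 [149.6, 184.7, 78.5, 80.6] [([214, 189], [351.0, 353.0]), ([228, 207], [335.0, 334.0]), ([218, 242], [292.0, 337.0]), ([165, 263], [252.0, 390.0]), ([148, 244], [271.0, 413.0]), ([150, 218], [302.0, 415.0]), ([185, 188], [345.0, 383.0])]
tray 0.65 [451.2, 1.5, 81.3, 23.8] [([531, 1], [599.0, 103.0]), ([523, 18], [584.0, 104.0]), ([503, 24], [574.0, 120.0]), ([449, 0], [581.0, 177.0])]
```

View pics/w3.png

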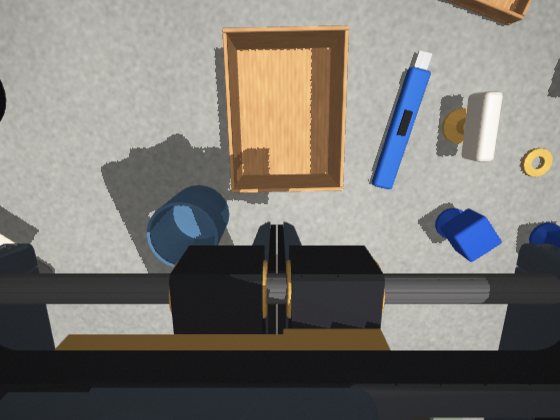

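The carton's rim fills (222–347, 25–191). Its corners give sides of 156 x 118 mm, which fits 160 x 120, with the centre at (445, 299). The mug is at (188,225), left and clear of the path. Moving to 30 mm above the rim.

send_rows --deltas '[[[0.0379,0.0045,0.0703],[0,0,0]],[[0.0379,0.0045,0.0703],[0,0,0]],[[0.0379,0.0045,0.0703],[0,0,0]],[[0.0379,0.0045,0.0703],[0,0,0]],[[0,0,0],[0,0,0]],[[0,0,0],[0,0,0]],[[0,0,0],[0,0,0]],[[0,0,0],[0,0,0]],[[0,0,0],[0,0,0]],[[0,0,0],[0,0,0]]]'

```text
time_s: 11.55
ee_pos: [445.2, 300.1, 140.1]
ee_rot: [-180.0, -0.1, 14.3]
force: [-0.8, 0.6, -0.2]
gripper_width: 0.5
gripper_force: 0.0
```

send_rows --deltas '[[[0,0,0],[0,0,0]],[[0,0,0],[0,0,0]],[[0,0,0],[0,0,0]],[[0,0,0],[0,0,0]],[[0,0,0],[0,0,0]],[[0,0,0],[0,0,0]],[[0,0,0],[0,0,0]],[[0,0,0],[0,0,0]],[[0,0,0],[0,0,0]],[[0,0,0],[0,0,0]]]'

```text
time_s: 12.55
ee_pos: [445.2, 299.8, 139.1]
ee_rot: [180.0, 0.0, 14.3]
force: [-0.0, 0.2, -0.1]
gripper_width: 0.3
gripper_force: 0.0
```

send_rows --deltas '[[[0,0,0],[0,0,0]],[[0,0,0],[0,0,0]],[[0,0,0],[0,0,0]],[[0,0,0],[0,0,0]],[[0,0,0],[0,0,0]],[[0,0,0],[0,0,0]],[[0,0,0],[0,0,0]],[[0,0,0],[0,0,0]]]'

```text
time_s: 13.35
ee_pos: [445.1, 299.8, 139.1]
ee_rot: [180.0, 0.0, 14.3]
force: [0.2, -0.9, 0.4]
gripper_width: 0.5
gripper_force: 0.0
```

```bash
python3 - <<'E'
from h import *
save("scene","end")
s=state();print(s["ee_pos"],s["time_s"],s["force"])
E
```

```text
[445.17733678 299.829157   139.08702388] 13.4 [-0.29817287 -0.38281084  0.38352775]
```

View pics/end.png

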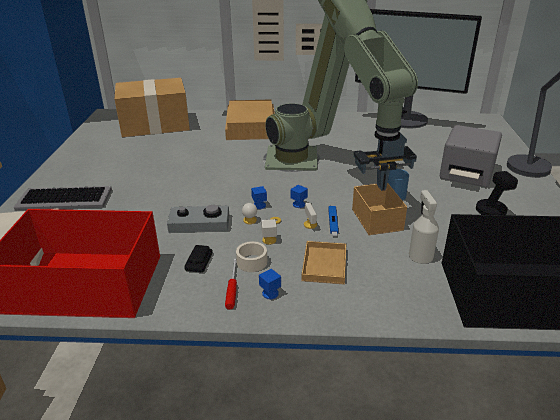

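The gripper points into the carton at (382,190), and everything else stands where it was. Handing in.

```bash
python3 -c "
from h import *
print(job_done())"
```

```text
the job is handed in; nothing more can be done
None
```

I pressed the larger button fully down and it came back up. I then held the closed fingertips about 3 cm above the white ball knob for over two seconds, and finished pointing at the middle of the deep carton from about 3 cm above its rim. The job was handed in at 13.4 s with nothing else visibly moved; no verdict came back.

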